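Find the full keepsake tin on the bedside desk

ROBOT

A 7-joint arm with a two-finger parallel gripper is mounted at the origin on the work surface. World frame = base frame: x ahead of the robot, y to its left, z up, the work surface at z = 0. Lengths are in m, angles in rad, forces in N, time in s.
With the tool pointing down it reaches from about 0.425 to 1.025 m from the base axis. Payload 9.4 kg.
Tool frame: the origin (TCP) lies at the very end of the fingers, on their centre line; the grasp point (between the pads) lies r.grip_point_offset behind it (r.grip_point_offset is the distance from the TCP to the grasp point, in m); z points along the fingers, y is the line along which they close (so a half turn about z gives the same grasp; the last joint's range is limited). The gripper opens to 85 mm and grips with 20 to 120 N. Pads are 22 mm wide; open, the fingers measure 114 mm over their backs; the gripper's body (76 mm by 85 mm) begins 54 mm behind the grasp point. The pads swing forward as they close: fully open they stand 13 mm farther back than shut.
Start: joints at [1.067, 0.599, -0.003, 1.599, 0.002, 0.943, -0.08], TCP at [0.3, -0.66, 0.231] pointing down, gripper open.
Joint ranges: [-2.57, 2.57], [-0.35, 1.97], [-1.29, 1.29], [0.11, 2.56], [-1.05, 4.19], [0.11, 1.86], [-2.63, 2.63]. Speed limits (rad/s): [2.22, 2.22, 3.01, 3.01, 3.14, 3.14, 3.14].

INTERFACE

Orientations are given as [roll, pitch, yaw] about the fixed x, y, z axes, in that order (R = Rz(yaw) Ry(pitch) Rx(roll)).
In Python, from plant import r gives the robot as it stands.
- The arm moves only by the shell command python3 -m crank 'ROWS'. ROWS is JSON, one flat list of numbers, 7 for each row, row after row: the shift along the tool's x, y, z in mm, then the turn, a rotation vector about the tool's x, y, z in rad, then the finger opening in mm, from 0 to 85.4. A call has exactly 5 rows; each row shifts and turns the commanded pose from where the row before left it, along the tool's axes as they then stand; what a row does not reach is not made up. A row lasts 1/12 s, in which the tool goes at most 41.7 mm and 7.16 degrees, less where a joint would pass 70% of its speed; a pose out of reach is approached as far as the arm can. A call with a gripper value outside its range is refused whole. The fingers move at their own pace and stop on an object; the grip force is fixed at half the most. Time passes only in rows, so rows that do not move let the fingers close, or fill a call up. It gives the time, the measured TCP pose, the force, the opening and the grip force at its end, in the units of the state.
- r.get_obs(): the state, without advancing time (a new reading comes with each control period).
- r.capture(name): name is "scene" or "top" or "wrist"; returns a dict with "img" (480x640x3 uint8, blue, green, red), "vertical_fov" (degrees; the focal length in pixels is half the picture's height over the tangent of half this angle, whatever the lens; pixels are square), "cx", "cy" (the principal point, pixels), "eye" and "rotation" of the camera in the world; the wrist camera has in their place "tool_from_camera" (4x4, takes a point from camera to tool coordinates, whose origin is the TCP and whose axes are the flange's). Camera axes: x right, y up, looking along -z (the intrinsics and any distortion apply to the point x, -y, -z); pixel columns grow to the right and rows downward; lengths in m; the calibration is good to about 2 mm. A picture is of the moment at which its call begins: read the wrist's pose just before it. There is no depth.
- r.job_done(): hands the job in; it is judged then, once.
The state is a dict: "time_s": time; "joints": joint angles; "joint_vel": joint speeds; "tau": joint torques, N m; "ee_pos": TCP position; "ee_rot": TCP orientation; "force": force on the tool from outside, world axes, zero at the start; "torque": the same for the moment, N m; "grip_width": finger opening in m; "finger_force": force on a finger pad.
Only numpy, scipy, OpenCV 4.12 (cv2) and the standard library are available. Lean on these libraries where they do the work, as an engineer would, in place of code of your own. Each camera call takes 0.05 s, during which the arm holds its last target. There are 200 camera calls.

TASK

Three identical closed keepsake tins stand on round wooden coasters on the bedside desk and one is clearly heavier than the others. Heft them one at a time from the robot's left to its right, lifting each about 5 cm straight up for a moment and standing it back on its coaster before you take the next; then finish while still holding up the heaviest, upright and still, about 20 cm above the desk, with the other two standing on their coasters. Do not tip a tin over, and leave the book, the dish and the mug where they are.

Things in the scene. Friction and masses are not known exactly. Their poses are not given: they have to be found in the camera images.
- tin_a: one of three identical closed metal tins, round, 56 mm diameter, 75 mm tall, smooth straight sides, rigid, lid fixed shut; origin at the centre of its underside, z up its axis. Stands loose on a coaster; which tin is on which coaster changes. Contents do not shift; two weigh 0.15 to 0.25 kg each, the heaviest 0.38 to 0.6 kg
- tin_b: one of three identical closed metal tins, round, 56 mm diameter, 75 mm tall, smooth straight sides, rigid, lid fixed shut; origin at the centre of its underside, z up its axis. Stands loose on a coaster; which tin is on which coaster changes. Contents do not shift; two weigh 0.15 to 0.25 kg each, the heaviest 0.38 to 0.6 kg
- tin_c: one of three identical closed metal tins, round, 56 mm diameter, 75 mm tall, smooth straight sides, rigid, lid fixed shut; origin at the centre of its underside, z up its axis. Stands loose on a coaster; which tin is on which coaster changes. Contents do not shift; two weigh 0.15 to 0.25 kg each, the heaviest 0.38 to 0.6 kg
- coaster_left: round dark wood coaster, 100 mm diameter, 5 mm thick, fixed to the desk, the one on the robot's left (+y); origin at the centre of its underside on the desk (z = 0), top face 5 mm higher
- coaster_middle: round dark wood coaster, 100 mm diameter, 5 mm thick, fixed to the desk, the one between the other two; origin at the centre of its underside on the desk (z = 0), top face 5 mm higher
- coaster_right: round dark wood coaster, 100 mm diameter, 5 mm thick, fixed to the desk, the one on the robot's right (-y); origin at the centre of its underside on the desk (z = 0), top face 5 mm higher
- book: bystander: closed dark hardback book lying flat, 150 x 210 x 28 mm (x, y, z); origin at the centre of its underside
- dish: bystander: black round dish, 124 mm across the rim, 35 mm high; origin at the centre of its underside
- mug: bystander: white mug, 80 mm diameter, 90 mm high, handle at its +y side; origin at the centre of its underside
Not all that is in view belongs to the job. What is shaped like the tin_b but blue or green is not meant. What is shaped like the tin_a but orange is not meant.

How it is judged:
By the outcome, as a careful person would: the job done as asked, in the order asked, and still so for the second after the job is handed in, while the arm keeps its last pose, push and grip.
It also fails if it takes over 72 s, if anything falls off the work surface, if the arm or the gripper's body presses on something with over 40 N, if the wrist force passes 120 N, or if a joint passes its speed limit or range.

## Working session

There is one attempt and no reset: what is moved stays moved. The work goes in short steps, Python scripts to look and compute and a shell command to move; the robot and the scene stay as the last step left them, time stands still between calls to the robot, and variables do not carry over. Pictures are saved under pics/ and viewed, at most 10 in all, crops included, and the job is handed in when it is done.

```bash
ls; mkdir -p pics
python3 - <<'E'
from plant import r
import cv2,numpy as np
o=r.get_obs();print(o);print(r.grip_point_offset)
for n in("scene","top"):
    c=r.capture(n);cv2.imwrite(f"pics/{n}0.png",c["img"]);print({k:v for k,v in c.items() if k!="img"})
E
```

```text
pics
{'time_s': 0.0, 'joints': array([ 1.0672962 ,  0.60012684, -0.00256171,  1.60012091,  0.00179477,
        0.94287013, -0.07978676]), 'joint_vel': array([-0.00078269, -0.00061689, -0.00050708, -0.00140381,  0.00027948,
       -0.00163456,  0.00153929]), 'tau': array([ 2.88675883e-04, -7.76450157e+01,  1.56472217e+00, -2.58000112e+01,
        1.22413505e-02,  8.99014034e-03, -1.83638798e-05]), 'ee_pos': array([ 0.29992918, -0.6595482 ,  0.23041864]), 'ee_rot': array([-3.14007489e+00,  1.25459220e-04,  4.26884130e-01]), 'force': array([-0.47933114,  0.37733092,  0.41247078]), 'torque': array([0.01987833, 0.00447052, 0.0474883 ]), 'finger_force': 0.0, 'grip_width': 0.08541263287023869}
0.0187
{'vertical_fov': 42.89180475744948, 'cx': 320.69656319835434, 'cy': 242.28812435950883, 'eye': array([ 1.53333153, -0.07058196,  0.92927362]), 'rotation': array([0.82900178, 0.01719739, 1.48507135])}
{'vertical_fov': 46.289084458888794, 'cx': 323.54438838266697, 'cy': 235.5538332817509, 'eye': array([ 3.98921847e-01, -1.05458198e-03,  1.21806122e+00]), 'rotation': array([ 0.15415657,  0.00485077, -1.59655847])}
```

View pics/scene0.png

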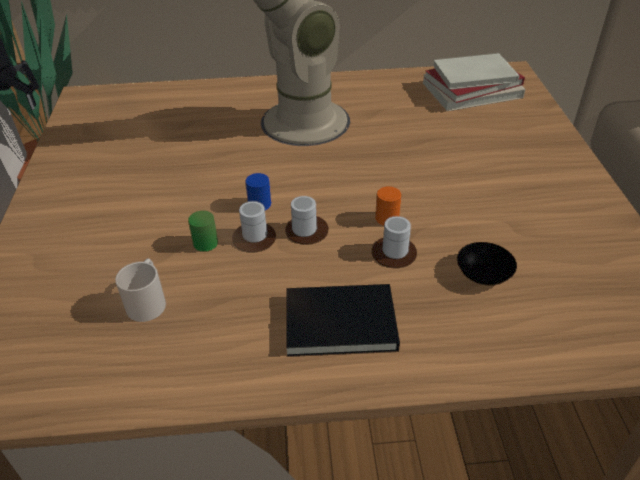

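View pics/top0.png

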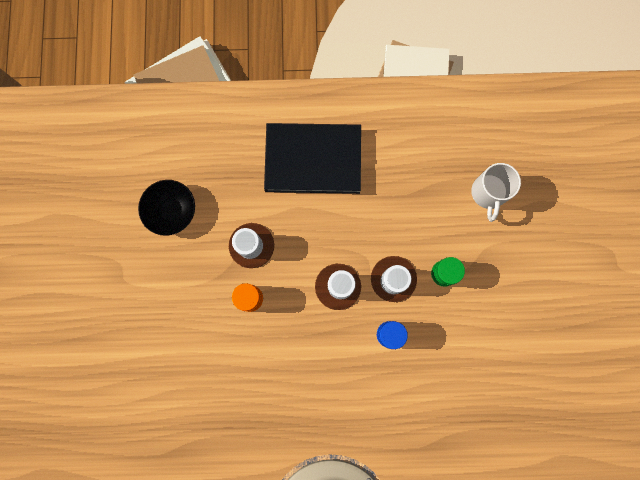

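Scene (seen from the front, right = +y): silver tins on coasters are at (396,238), (304,217) and (254,222). The top view (left = +y) shows them at (247,243) left, (341,285) middle and (397,279) right. 

Things that could be mistaken for a tin, by top pixel: orange (247,297), green (449,271), blue (392,335), white mug (497,187). I choose the three silver ones on dark coasters.

```bash
cat > h.py <<'E'
import cv2,numpy as np
from scipy.spatial.transform import Rotation as R
def ray(c,u,v):
    f=240/np.tan(np.radians(c["vertical_fov"]/2))
    d=np.array([(u-c["cx"])/f,-(v-c["cy"])/f,-1])
    return np.array(c["eye"]),R.from_euler("xyz",c["rotation"]).as_matrix()@d
def onplane(c,u,v,z):
    e,d=ray(c,u,v);return e+d*(z-e[2])/d[2]
def blobs(m,lo,hi):
    n,l,s,ce=cv2.connectedComponentsWithStats(m.astype(np.uint8));out=[]
    for i in range(1,n):
        if lo<s[i,4]<hi: out.append((l==i).astype(np.uint8))
    return out
def ell(b):
    k=max(cv2.findContours(b,cv2.RETR_EXTERNAL,cv2.CHAIN_APPROX_NONE)[0],key=cv2.contourArea)
    return cv2.fitEllipse(cv2.convexHull(k))
E
python3 - <<'E'
from plant import r
from h import *
c=r.capture("top");im=c["img"];hsv=cv2.cvtColor(im,cv2.COLOR_BGR2HSV);H,S,V=cv2.split(hsv)
f=240/np.tan(np.radians(c["vertical_fov"]/2));e=c["eye"]
win=np.zeros(H.shape,bool);win[200:330,200:440]=1
for b in blobs((S<50)&(V>200)&win,150,3000):
    (u,v),ax,_=ell(b);print("lid",round(u),round(v),onplane(c,u,v,.08).round(4),"diam mm",(np.array(ax)/f*(e[2]-.08)*1e3).round(1))
m=(V<110)&win|((S<60)&win)
for b in blobs((((V<95)&(S>60))|(S<60)&(V>90))&win,800,6000):
    (u,v),ax,_=ell(b);print("coaster",round(u),round(v),onplane(c,u,v,.005).round(4),"diam mm",(np.array(ax)/f*(e[2]-.005)*1e3).round(1))
for n,a in(("orange",(5,18)),("green",(45,80)),("blue",(105,130))):
    w=win.copy();w[:]=0;w[200:360,200:480]=1
    for b in blobs((H>=a[0])&(H<=a[1])&(S>200)&(V>120)&w,200,3000):
        (u,v),ax,_=ell(b);print(n,onplane(c,u,v,.075).round(3),np.array(ax).round())
crop=cv2.resize(im[200:340,200:480],None,fx=2.8,fy=2.8,interpolation=cv2.INTER_CUBIC);cv2.imwrite("pics/crop1.png",crop)
s=r.capture("scene");im=s["img"];S,V=cv2.split(cv2.cvtColor(im,cv2.COLOR_BGR2HSV))[1:]
w=np.zeros(S.shape,bool);w[185:280,235:420]=1
for b in blobs((S<70)&(V>110)&w,150,3000):
    x,y,ww,hh=cv2.boundingRect(b);(u,v)=x+ww/2,y+ww*.25
    print("scene tin",x,y,ww,hh,onplane(s,x+ww/2,y+hh/2,.0425).round(3))
E
```

```text
lid 245 241 [0.5691 0.1619 0.08  ] diam mm [51.6 53.6]
lid 396 278 [ 0.4842 -0.1447  0.08  ] diam mm [53.2 58.6]
lid 341 284 [ 0.4766 -0.0325  0.08  ] diam mm [53.  54.9]
coaster 252 245 [0.5698 0.1574 0.005 ] diam mm [94.9 97. ]
coaster 394 279 [ 0.4886 -0.149   0.005 ] diam mm [97.4 99.7]
coaster 338 284 [ 0.4799 -0.0289  0.005 ] diam mm [ 85.6 102. ]
orange [0.454 0.158 0.075] [28. 32.]
green [ 0.498 -0.253  0.075] [26. 31.]
blue [ 0.372 -0.132  0.075] [27. 30.]
scene tin 291 196 26 40 [ 0.476 -0.033  0.043]
scene tin 239 201 28 40 [ 0.482 -0.148  0.042]
scene tin 385 217 26 40 [0.568 0.165 0.043]
```

View pics/crop1.png

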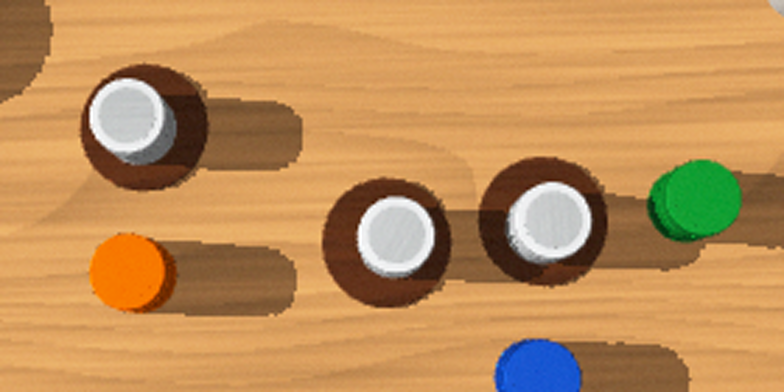

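Crop: the three silver-lidded tins stand on dark coasters at crop (127,115), (396,236) and (550,222). They are distinct from orange, green and blue. Lid and coaster diameters and the scene view agree. I'll turn to a diagonal yaw (about 45°) to clear the neighbours, and then travel.

```bash
python3 -m crank '[0,0,0,0,0,-0.119,85, 0,0,0,0,0,-0.119,85, 0,0,0,0,0,-0.12,85, 10,-5,0,0,0,0,85, 20,-10,0,0,0,0,85]'
python3 -m crank '[32,-16,0,0,0,0,85, 32,-16,0,0,0,0,85, 32,-16,0,0,0,0,85, 32,-16,0,0,0,0,85, 32,-16,0,0,0,0,85]'
```

```text
time_s: 0.62
ee_pos: [0.3089, -0.6294, 0.2306]
ee_rot: [-3.141, 0.001, 0.778]
force: [0.3, -0.8, -0.2]
grip_width: 0.0848
finger_force: 0.0
time_s: 1.03
ee_pos: [0.3676, -0.4559, 0.2313]
ee_rot: [-3.141, -0.0, 0.78]
force: [0.4, -0.2, 0.4]
grip_width: 0.0849
finger_force: 0.0
```

```bash
python3 -m crank '[32,-16.5,0,0,0,0,85, 32,-16.5,0,0,0,0,85, 32,-16.5,0,0,0,0,85, 32,-16.5,0,0,0,0,85, 32,-16.5,0,0,0,0,85]' >/dev/null
python3 -m crank '[32,-16.5,0,0,0,0,85, 32,-16.5,0,0,0,0,85, 32,-16.5,0,0,0,0,85, 32,-16.5,0,0,0,0,85, 32,-16.5,0,0,0,0,85]' |grep ee_
python3 -m crank '[32,-16.5,0,0,0,0,85, 32,-16.5,0,0,0,0,85, 32,-16.5,0,0,0,0,85, 32,-16.5,0,0,0,0,85, 32,-16.5,0,0,0,0,85]'>/dev/null
python3 -m crank '[32,-16.5,0,0,0,0,85, 32,-16.5,0,0,0,0,85, 20,-10,0,0,0,0,85, 10,-5,0,0,0,0,85, 3,-3,0,0,0,0,85]'
cat >> h.py <<'E'
def wristlid(r,name=None,z=.08,near=None):
    """lids in the wrist view -> world points on plane z"""
    o=r.get_obs();c=r.capture("wrist");T=np.eye(4)
    T[:3,:3]=R.from_euler("xyz",o["ee_rot"]).as_matrix();T[:3,3]=o["ee_pos"]
    C=T@c["tool_from_camera"];c["eye"]=C[:3,3];c["rotation"]=R.from_matrix(C[:3,:3]).as_euler("xyz")
    if name:cv2.imwrite(f"pics/{name}.png",c["img"])
    S,V=cv2.split(cv2.cvtColor(c["img"],cv2.COLOR_BGR2HSV))[1:]
    f=240/np.tan(np.radians(c["vertical_fov"]/2))
    print("t",o["time_s"],"tcp",o["ee_pos"].round(4),o["ee_rot"].round(3),"cam",C[:3,3].round(3))
    for b in blobs((S<50)&(V>150),600,60000):
        (u,v),ax,_=ell(b);p=onplane(c,u,v,z);print("px",round(u),round(v),p.round(4),"diam",(np.array(ax)/f*(C[2,3]-z)*1e3).round(1))
    return c
E
python3 -c "
from plant import r
from h import *
wristlid(r,'w1')"
```

```text
ee_pos: [0.4769, -0.1133, 0.2314]
ee_rot: [3.142, -0.0, 0.78]
time_s: 2.7
ee_pos: [0.5644, 0.1628, 0.231]
ee_rot: [-3.141, -0.0, 0.785]
force: [-0.4, -1.0, 0.3]
grip_width: 0.0852
finger_force: 0.0
t 2.7 tcp [0.5644 0.1628 0.231 ] [-3.141 -0.     0.785] cam [0.612 0.21  0.373]
px 324 214 [0.5706 0.1645 0.08  ] diam [52.5 60.3]
px 409 411 [ 5.045e-01 -3.000e-04  8.000e-02] diam [43.9 62.7]
```

View pics/w1.png

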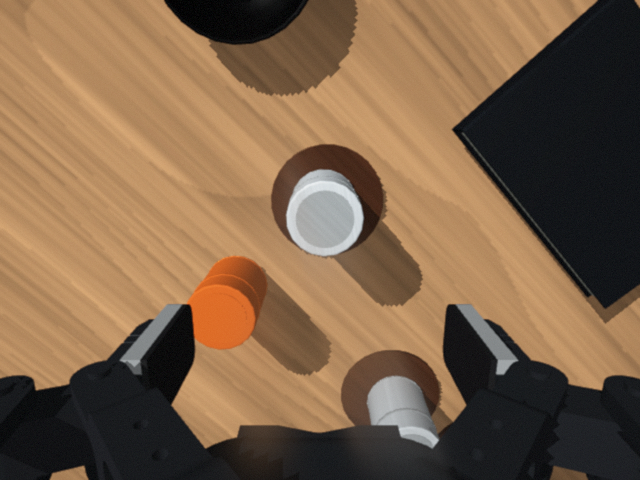

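Wrist view: the left tin's lid is at (325,216), on its coaster; orange is at (222,318), the middle tin is at the bottom (405,430), and the fingers are open on either side. The tin position comes out at (0.5695, 0.163), in agreement with the other views. Descending.

```bash
python3 -m crank '[3.7,3.5,10,0,0,0,85, 0,0,25,0,0,0,85, 0,0,35,0,0,0,85, 0,0,25,0,0,0,85, 0,0,10,0,0,0,85]'
python3 -m crank '[0,0,0,0,0,0,85, 0,0,0,0,0,0,85, 0,0,0,0,0,0,85, 0,0,0,0,0,0,85, 0,0,0,0,0,0,85]'
python3 -c "
from plant import r
from h import *
wristlid(r,'w2')"
```

```text
time_s: 3.17
ee_pos: [0.568, 0.1575, 0.1227]
ee_rot: [-3.14, 0.005, 0.781]
force: [0.0, -1.1, -0.1]
grip_width: 0.085
finger_force: 0.0
time_s: 3.58
ee_pos: [0.5705, 0.1607, 0.1277]
ee_rot: [3.141, -0.002, 0.784]
force: [0.6, 0.9, -0.2]
grip_width: 0.0852
finger_force: 0.0
t 3.5833 tcp [0.5705 0.1607 0.1277] [ 3.141e+00 -2.000e-03  7.840e-01] cam [0.617 0.208 0.269]
px 314 260 [0.5725 0.1659 0.08  ] diam [50.6 59.7]
```

```bash
python3 -m crank '[2.5,-1.8,15,0,0,0,85, 0,0,25,0,0,0,85, 0,0,27,0,0,0,85, 0,0,20,0,0,0,85, 0,0,9,0,0,0,85]'
python3 -m crank '[0,0,0,0,0,0,85, 0,0,0,0,0,0,85, 0,0,0,0,0,0,85, 0,0,0,0,0,0,85, 0,0,0,0,0,0,85]'
```

```text
time_s: 4.05
ee_pos: [0.5695, 0.1635, 0.0285]
ee_rot: [-3.141, 0.002, 0.785]
force: [0.3, 0.5, -0.2]
grip_width: 0.0848
finger_force: 0.0
time_s: 4.47
ee_pos: [0.5709, 0.1638, 0.0315]
ee_rot: [3.141, -0.002, 0.785]
force: [0.5, -0.0, -1.0]
grip_width: 0.0846
finger_force: 0.0
```

```bash
for i in 1; do python3 -m crank '[0,0,0,0,0,0,70, 0,0,0,0,0,0,62, 0,0,0,0,0,0,58, 0,0,0,0,0,0,54, 0,0,0,0,0,0,45]'; python3 -m crank '[0,0,0,0,0,0,45, 0,0,0,0,0,0,45, 0,0,0,0,0,0,45, 0,0,0,0,0,0,45, 0,0,0,0,0,0,45]'; done
```

```text
time_s: 4.88
ee_pos: [0.5704, 0.1637, 0.0308]
ee_rot: [3.141, -0.0, 0.785]
force: [-0.5, -0.3, 6.0]
grip_width: 0.055
finger_force: 61.8
time_s: 5.3
ee_pos: [0.5704, 0.1637, 0.0308]
ee_rot: [3.141, -0.0, 0.785]
force: [-1.0, -1.2, 5.7]
grip_width: 0.0548
finger_force: 61.8
```

```bash
python3 -m crank '[0,0,-4,0,0,0,45, 0,0,-8,0,0,0,45, 0,0,-10,0,0,0,45, 0,0,-10,0,0,0,45, 0,0,-9,0,0,0,45]'
python3 -m crank '[0,0,-6,0,0,0,45, 0,0,-3,0,0,0,45, 0,0,0,0,0,0,45, 0,0,0,0,0,0,45, 0,0,0,0,0,0,45]'
for i in 1 2 3; do python3 -m crank '[0,0,0,0,0,0,45, 0,0,0,0,0,0,45, 0,0,0,0,0,0,45, 0,0,0,0,0,0,45, 0,0,0,0,0,0,45]'|grep -v rot; python3 -c "
from plant import r
o=r.get_obs();print(o['force'],o['tau'].round(3))"; done
```

```text
time_s: 5.72
ee_pos: [0.5705, 0.1637, 0.0726]
ee_rot: [3.141, -0.0, 0.785]
force: [0.1, 0.5, -2.9]
grip_width: 0.0551
finger_force: 63.6
time_s: 6.13
ee_pos: [0.57, 0.1636, 0.0799]
ee_rot: [-3.141, 0.001, 0.785]
force: [0.4, 0.1, -2.3]
grip_width: 0.0547
finger_force: 63.6
time_s: 6.55
ee_pos: [0.5702, 0.1636, 0.0801]
force: [-0.1, 1.0, -2.0]
grip_width: 0.0545
finger_force: 63.6
[-0.07905054  1.01533695 -1.98540375] [-6.0000e-03 -7.1390e+01 -1.1070e+00 -1.5182e+01  8.0000e-03  1.0000e-02
 -0.0000e+00]
time_s: 6.97
ee_pos: [0.5703, 0.1636, 0.0803]
force: [-0.0, -0.2, -2.0]
grip_width: 0.0548
finger_force: 63.6
[-0.02099624 -0.15783955 -1.99405352] [-2.0000e-03 -7.1422e+01 -1.1070e+00 -1.5202e+01  8.0000e-03  9.0000e-03
 -0.0000e+00]
time_s: 7.38
ee_pos: [0.5703, 0.1637, 0.0803]
force: [-0.0, 0.2, -2.8]
grip_width: 0.0547
finger_force: 63.6
[-2.67396635e-03  2.48562083e-01 -2.75576195e+00] [-2.0000e-03 -7.1438e+01 -1.1090e+00 -1.5202e+01  8.0000e-03  9.0000e-03
  0.0000e+00]
```

About 2.2 N, so roughly 0.22 kg: a light one. Setting it back down and releasing.

```bash
python3 -m crank '[0,0,4,0,0,0,45, 0,0,8,0,0,0,45, 0,0,10,0,0,0,45, 0,0,9,0,0,0,45, 0,0,7,0,0,0,45]'
python3 -m crank '[0,0,5,0,0,0,45, 0,0,4,0,0,0,45, 0,0,2,0,0,0,45, 0,0,0.8,0,0,0,45, 0,0,0,0,0,0,45]'
python3 -m crank '[0,0,0,0,0,0,45, 0,0,0,0,0,0,45, 0,0,0,0,0,0,54, 0,0,0,0,0,0,57, 0,0,0,0,0,0,62]'
python3 -m crank '[0,0,0,0,0,0,70, 0,0,0,0,0,0,78, 0,0,0,0,0,0,85, 0,0,0,0,0,0,85, 0,0,0,0,0,0,85]'
```

```text
time_s: 7.8
ee_pos: [0.5697, 0.1635, 0.0406]
ee_rot: [-3.141, 0.001, 0.785]
force: [0.7, -0.7, -2.6]
grip_width: 0.0549
finger_force: 63.6
time_s: 8.22
ee_pos: [0.57, 0.1636, 0.0309]
ee_rot: [3.142, 0.0, 0.785]
force: [-2.3, -0.1, 2.4]
grip_width: 0.0548
finger_force: 64.0
time_s: 8.63
ee_pos: [0.5708, 0.1638, 0.0305]
ee_rot: [3.141, -0.001, 0.785]
force: [-0.7, 0.0, -0.5]
grip_width: 0.0621
finger_force: 0.0
time_s: 9.05
ee_pos: [0.5703, 0.1637, 0.0304]
ee_rot: [-3.142, -0.0, 0.785]
force: [0.5, -0.4, -0.2]
grip_width: 0.0856
finger_force: 0.0
```

```bash
python3 -m crank '[0,0,-15,0,0,0,85, 0,0,-28,0,0,0,85, 0,0,-30,0,0,0,85, 0,0,-25,0,0,0,85, 0,0,-12,0,0,0,85]' |grep pos
python3 -m crank '[-12,4,0,0,0,0,85, -30,11,0,0,0,0,85, -30,11,0,0,0,0,85, -30,11,0,0,0,0,85, -30,11,0,0,0,0,85]'>/dev/null
python3 -m crank '[-30,11,0,0,0,0,85, -30,11,0,0,0,0,85, -12,3,0,0,0,0,85, 0,0,0,0,0,0,85, 0,0,0,0,0,0,85]' |grep pos
python3 -m crank '[0,0,0,0,0,0,85, 0,0,0,0,0,0,85, 0,0,0,0,0,0,85, 0,0,0,0,0,0,85, 0,0,0,0,0,0,85]' |grep pos
python3 -c "
from plant import r
from h import *
wristlid(r,'w3')
c=r.capture('top');cv2.imwrite('pics/top1.png',c['img'])"
```

```text
ee_pos: [0.5713, 0.164, 0.1434]
ee_pos: [0.4768, -0.0328, 0.1398]
ee_pos: [0.4777, -0.0315, 0.1404]
t 10.7167 tcp [ 0.4777 -0.0315  0.1404] [-3.141 -0.     0.786] cam [0.525 0.016 0.282]
px 319 254 [ 0.4801 -0.0287  0.08  ] diam [51.1 60.7]
px 441 359 [ 0.4853 -0.1171  0.08  ] diam [32.  63.8]
```

View pics/w3.png

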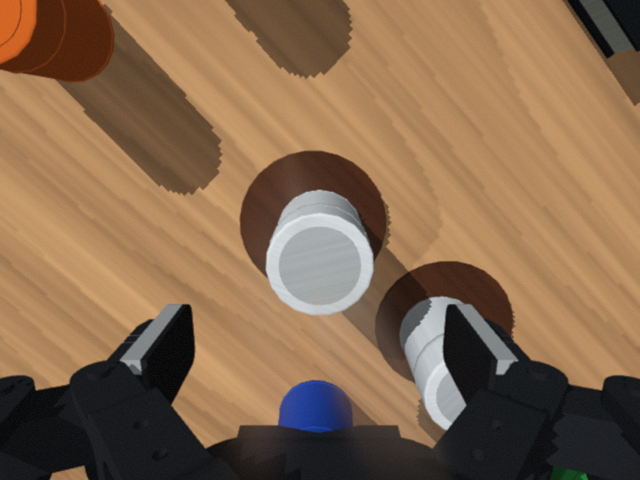

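Wrist view: the middle tin's lid is at (320,263), between the fingers, with the right tin at lower right (450,370). Corrected lid centre is (0.4767, -0.0321), within 2 mm of the TCP. Descending and gripping.

```bash
python3 -m crank '[-1,0,15,0,0,0,85, 0,0,28,0,0,0,85, 0,0,30,0,0,0,85, 0,0,24,0,0,0,85, 0,0,12,0,0,0,85]'|grep -E "pos|for"
python3 -m crank '[0,0,0,0,0,0,85, 0,0,0,0,0,0,85, 0,0,0,0,0,0,85, 0,0,0,0,0,0,85, 0,0,0,0,0,0,85]'|grep -E "pos|for"
```

```text
ee_pos: [0.4762, -0.0326, 0.0292]
force: [0.5, 0.6, 0.4]
finger_force: 0.0
ee_pos: [0.4774, -0.033, 0.0325]
force: [0.0, 0.2, -0.4]
finger_force: 0.0
```

```bash
python3 -m crank '[0,0,0,0,0,0,70, 0,0,0,0,0,0,62, 0,0,0,0,0,0,58, 0,0,0,0,0,0,54, 0,0,0,0,0,0,45]'; python3 -m crank '[0,0,0,0,0,0,45, 0,0,0,0,0,0,45, 0,0,0,0,0,0,45, 0,0,0,0,0,0,45, 0,0,0,0,0,0,45]'
python3 -m crank '[0,0,-4,0,0,0,45, 0,0,-8,0,0,0,45, 0,0,-10,0,0,0,45, 0,0,-10,0,0,0,45, 0,0,-9,0,0,0,45]'
python3 -m crank '[0,0,-6,0,0,0,45, 0,0,-3,0,0,0,45, 0,0,0,0,0,0,45, 0,0,0,0,0,0,45, 0,0,0,0,0,0,45]'
for i in 1 2 3; do python3 -m crank '[0,0,0,0,0,0,45, 0,0,0,0,0,0,45, 0,0,0,0,0,0,45, 0,0,0,0,0,0,45, 0,0,0,0,0,0,45]'|grep -E "for|pos"; done
```

```text
time_s: 12.07
ee_pos: [0.477, -0.033, 0.032]
ee_rot: [3.141, -0.0, 0.785]
force: [-1.3, 0.6, 9.6]
grip_width: 0.0548
finger_force: 61.1
time_s: 12.48
ee_pos: [0.477, -0.033, 0.032]
ee_rot: [3.141, -0.0, 0.785]
force: [-0.8, 0.1, 10.1]
grip_width: 0.0551
finger_force: 61.1
time_s: 12.9
ee_pos: [0.4767, -0.0329, 0.0734]
ee_rot: [-3.141, 0.0, 0.785]
force: [-1.4, 0.3, -0.9]
grip_width: 0.0547
finger_force: 63.6
time_s: 13.32
ee_pos: [0.4766, -0.0329, 0.0812]
ee_rot: [-3.141, 0.0, 0.785]
force: [0.1, 0.6, -1.5]
grip_width: 0.0549
finger_force: 63.6
ee_pos: [0.4768, -0.0329, 0.0813]
force: [-0.3, -0.1, -2.6]
finger_force: 63.6
ee_pos: [0.4768, -0.0329, 0.0815]
force: [-0.0, 0.1, -1.7]
finger_force: 63.6
ee_pos: [0.4768, -0.0329, 0.0814]
force: [1.3, -0.3, -2.1]
finger_force: 63.6
```

Middle is about 2 N, also light. Putting it back and going to the right tin.

```bash
python3 -m crank '[0,0,4,0,0,0,45, 0,0,8,0,0,0,45, 0,0,10,0,0,0,45, 0,0,9,0,0,0,45, 0,0,7,0,0,0,45]'|grep -E "pos|for"
python3 -m crank '[0,0,5,0,0,0,45, 0,0,4,0,0,0,45, 0,0,2,0,0,0,45, 0,0,0.6,0,0,0,45, 0,0,0,0,0,0,45]'|grep -E "pos|for"
python3 -m crank '[0,0,0,0,0,0,45, 0,0,0,0,0,0,45, 0,0,0,0,0,0,54, 0,0,0,0,0,0,57, 0,0,0,0,0,0,62]'|grep -E "pos|for"
python3 -m crank '[0,0,0,0,0,0,70, 0,0,0,0,0,0,78, 0,0,0,0,0,0,85, 0,0,0,0,0,0,85, 0,0,0,0,0,0,85]'|grep -E "pos|for|wid"
```

```text
ee_pos: [0.4766, -0.0328, 0.0422]
force: [0.4, 0.9, -1.8]
finger_force: 63.6
ee_pos: [0.4766, -0.0328, 0.0321]
force: [-1.0, 0.1, 0.5]
finger_force: 63.9
ee_pos: [0.4773, -0.0329, 0.0319]
force: [1.0, -0.0, -0.0]
finger_force: 0.0
ee_pos: [0.4768, -0.0329, 0.0318]
force: [-0.7, 0.2, -0.5]
grip_width: 0.0848
finger_force: 0.0
```

```bash
python3 -m crank '[0,0,-15,0,0,0,85, 0,0,-28,0,0,0,85, 0,0,-30,0,0,0,85, 0,0,-25,0,0,0,85, 0,0,-12,0,0,0,85]' |grep pos
python3 -m crank '[-8,9,0,0,0,0,85, -20,22,0,0,0,0,85, -22,24,0,0,0,0,85, -18,20,0,0,0,0,85, -8,9,0,0,0,0,85]'|grep pos
python3 -m crank '[0,0,0,0,0,0,85, 0,0,0,0,0,0,85, 0,0,0,0,0,0,85, 0,0,0,0,0,0,85, 0,0,0,0,0,0,85]' |grep pos
python3 -c "
from plant import r
from h import *
wristlid(r,'w4')
c=r.capture('scene');cv2.imwrite('pics/scene1.png',c['img'])"
```

```text
ee_pos: [0.4775, -0.0329, 0.1446]
ee_pos: [0.482, -0.1498, 0.1419]
ee_pos: [0.4825, -0.1446, 0.1419]
t 17.4833 tcp [ 0.4825 -0.1446  0.1419] [-3.141 -0.     0.787] cam [ 0.53  -0.097  0.284]
px 140 106 [ 0.4768 -0.0331  0.08  ] diam [55.6 61.7]
px 324 252 [ 0.4876 -0.1431  0.08  ] diam [51.4 60. ]
```

View pics/w4.png

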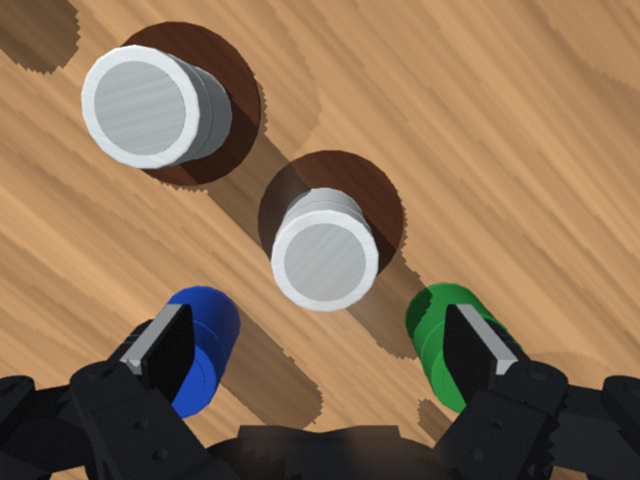

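View pics/scene1.png

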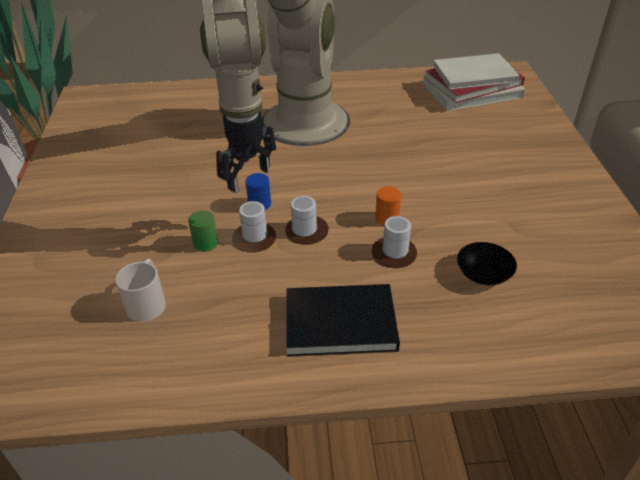

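Wrist: the right tin's lid is at (325,260), between the fingers, with blue (190,350) and green (450,350) clear of the finger paths, and the middle tin is standing on its coaster at (145,106). The scene view shows the left and middle tins upright on their coasters at (396,238) and (304,217). Descending 111 mm with +2.5 mm along tool y.

```bash
python3 -m crank '[0.5,2.5,15,0,0,0,85, 0,0,28,0,0,0,85, 0,0,32,0,0,0,85, 0,0,24,0,0,0,85, 0,0,12,0,0,0,85]'|grep -E "pos|for"
python3 -m crank '[0,0,0,0,0,0,85, 0,0,0,0,0,0,85, 0,0,0,0,0,0,85, 0,0,0,0,0,0,85, 0,0,0,0,0,0,85]'|grep -E "pos|for"
```

```text
ee_pos: [0.4838, -0.1466, 0.0284]
force: [-0.1, -0.3, 0.7]
finger_force: 0.0
ee_pos: [0.4851, -0.1476, 0.032]
force: [0.6, 0.1, -0.8]
finger_force: 0.0
```

```bash
python3 -m crank '[0,0,0,0,0,0,70, 0,0,0,0,0,0,62, 0,0,0,0,0,0,58, 0,0,0,0,0,0,54, 0,0,0,0,0,0,45]'; python3 -m crank '[0,0,0,0,0,0,45, 0,0,0,0,0,0,45, 0,0,0,0,0,0,45, 0,0,0,0,0,0,45, 0,0,0,0,0,0,45]'
python3 -m crank '[0,0,-4,0,0,0,45, 0,0,-8,0,0,0,45, 0,0,-10,0,0,0,45, 0,0,-10,0,0,0,45, 0,0,-9,0,0,0,45]'
python3 -m crank '[0,0,-6,0,0,0,45, 0,0,-3,0,0,0,45, 0,0,0,0,0,0,45, 0,0,0,0,0,0,45, 0,0,0,0,0,0,45]'
for i in 1 2 3; do python3 -m crank '[0,0,0,0,0,0,45, 0,0,0,0,0,0,45, 0,0,0,0,0,0,45, 0,0,0,0,0,0,45, 0,0,0,0,0,0,45]'|grep -E "for|pos"; done
```

```text
time_s: 18.83
ee_pos: [0.4846, -0.1475, 0.0315]
ee_rot: [3.141, -0.0, 0.785]
force: [-1.7, 0.8, 9.4]
grip_width: 0.0548
finger_force: 61.3
time_s: 19.25
ee_pos: [0.4846, -0.1475, 0.0314]
ee_rot: [3.141, -0.0, 0.785]
force: [-2.7, 0.0, 8.9]
grip_width: 0.0552
finger_force: 61.3
time_s: 19.67
ee_pos: [0.4845, -0.1475, 0.0731]
ee_rot: [3.141, -0.0, 0.785]
force: [0.3, 0.8, -4.5]
grip_width: 0.0553
finger_force: 64.5
time_s: 20.08
ee_pos: [0.4843, -0.1474, 0.0806]
ee_rot: [-3.141, 0.0, 0.785]
force: [-0.3, -0.1, -5.8]
grip_width: 0.0548
finger_force: 64.5
ee_pos: [0.4845, -0.1474, 0.0807]
force: [-0.2, 0.6, -6.3]
finger_force: 64.5
ee_pos: [0.4846, -0.1474, 0.0809]
force: [-0.6, -0.7, -5.6]
finger_force: 64.5
ee_pos: [0.4845, -0.1474, 0.0809]
force: [-0.7, -1.0, -6.3]
finger_force: 64.5
```

About 6 N, so roughly 0.6 kg: the right tin is the heaviest. I'll stand it back to complete its heft, then regrip it for the final hold.

```bash
python3 -m crank '[0,0,4,0,0,0,45, 0,0,8,0,0,0,45, 0,0,10,0,0,0,45, 0,0,9,0,0,0,45, 0,0,7,0,0,0,45]'|grep -E "pos|for"
python3 -m crank '[0,0,5,0,0,0,45, 0,0,4,0,0,0,45, 0,0,2,0,0,0,45, 0,0,0.6,0,0,0,45, 0,0,0,0,0,0,45]'|grep -E "pos|for"
python3 -m crank '[0,0,0,0,0,0,45, 0,0,0,0,0,0,45, 0,0,0,0,0,0,54, 0,0,0,0,0,0,57, 0,0,0,0,0,0,62]'|grep -E "pos|for"
python3 -m crank '[0,0,0,0,0,0,66, 0,0,0,0,0,0,66, 0,0,0,0,0,0,66, 0,0,0,0,0,0,66, 0,0,0,0,0,0,66]'|grep -E "pos|for|wid"
python3 -m crank '[0,0,0,0,0,0,62, 0,0,0,0,0,0,58, 0,0,0,0,0,0,54, 0,0,0,0,0,0,50, 0,0,0,0,0,0,45]'|grep -E "pos|for|wid"
python3 -m crank '[0,0,0,0,0,0,45, 0,0,0,0,0,0,45, 0,0,0,0,0,0,45, 0,0,0,0,0,0,45, 0,0,0,0,0,0,45]'|grep -E "pos|for|wid"
```

```text
ee_pos: [0.4841, -0.1473, 0.0413]
force: [0.1, 0.6, -6.0]
finger_force: 64.5
ee_pos: [0.4843, -0.1473, 0.0315]
force: [-1.9, 1.0, -1.4]
finger_force: 65.0
ee_pos: [0.4852, -0.1476, 0.0314]
force: [0.1, -0.3, -0.2]
finger_force: 0.0
ee_pos: [0.4846, -0.1475, 0.0313]
force: [0.8, -0.2, -0.3]
grip_width: 0.0661
finger_force: 0.0
ee_pos: [0.4845, -0.1474, 0.0315]
force: [-0.2, 0.6, 4.9]
grip_width: 0.0549
finger_force: 62.1
ee_pos: [0.4845, -0.1474, 0.0315]
force: [-1.4, 1.0, 4.7]
grip_width: 0.0549
finger_force: 62.1
```

Regripped. Lifting 195 mm so the underside is about 0.20 m above the desk, then settling.

```bash
python3 -m crank '[0,0,-4,0,0,0,45, 0,0,-8,0,0,0,45, 0,0,-12,0,0,0,45, 0,0,-16,0,0,0,45, 0,0,-18,0,0,0,45]'|grep pos
python3 -m crank '[0,0,-18,0,0,0,45, 0,0,-18,0,0,0,45, 0,0,-18,0,0,0,45, 0,0,-18,0,0,0,45, 0,0,-18,0,0,0,45]'|grep pos
python3 -m crank '[0,0,-16,0,0,0,45, 0,0,-13,0,0,0,45, 0,0,-9,0,0,0,45, 0,0,-6,0,0,0,45, 0,0,-3,0,0,0,45]'|grep pos
for i in 1 2 3; do python3 -m crank '[0,0,0,0,0,0,45, 0,0,0,0,0,0,45, 0,0,0,0,0,0,45, 0,0,0,0,0,0,45, 0,0,0,0,0,0,45]'; done
python3 -c "
from plant import r
import cv2
cv2.imwrite('pics/scene2.png',r.capture('scene')['img'])"
```

```text
ee_pos: [0.4838, -0.1472, 0.0896]
ee_pos: [0.4837, -0.1474, 0.1804]
ee_pos: [0.4843, -0.1475, 0.2269]
time_s: 25.5
ee_pos: [0.4843, -0.1473, 0.2257]
ee_rot: [-3.141, 0.001, 0.785]
force: [0.3, -0.0, -6.0]
grip_width: 0.0546
finger_force: 64.6
time_s: 25.92
ee_pos: [0.4846, -0.1474, 0.2263]
ee_rot: [3.142, 0.0, 0.785]
force: [-0.3, 0.8, -5.4]
grip_width: 0.0551
finger_force: 64.6
time_s: 26.33
ee_pos: [0.4845, -0.1474, 0.2263]
ee_rot: [-3.142, 0.0, 0.785]
force: [-0.7, 0.2, -6.1]
grip_width: 0.0547
finger_force: 64.6
```

View pics/scene2.png

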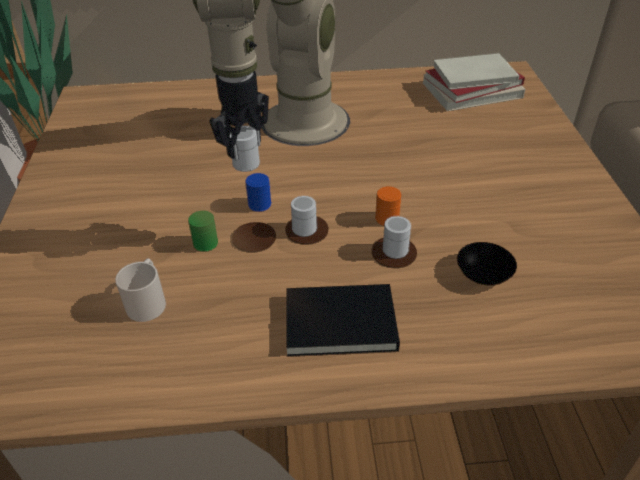

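The scene shows the heavy tin held upright at (246,150) over its empty coaster (254,236). The other two stand on their coasters at (304,217) and (396,238), and the book, dish and mug have not moved.

```bash
python3 -c "
from plant import r
print(r.job_done())"
```

```text
the job is handed in; nothing more can be done
None
```

I hefted the tins from left to right (about 2.2 N, 2.1 N and 6.0 N) and handed the job in at about 26 s with the heaviest, the right one, held upright and still about 20 cm above the desk; the other two stand on their coasters, and the book, dish and mug weren't moved.

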